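# Pin the trolley wheel: linchpin through the axle, ring snapped over its end

## Robot

A 6-joint arm with a two-finger parallel gripper is mounted at the origin on the work surface. World frame = base frame: x ahead of the robot, y to its left, z up, the work surface at z = 0. Lengths are in mm, angles in rad, forces in N, time in s.
With the tool pointing down it reaches from about 350 to 875 mm from the base axis. Payload 4.2 kg.
Tool frame: the origin (TCP) lies at the very end of the fingers, on their centre line; the grasp point (between the pads) lies arm.hold_point_z behind it (arm.hold_point_z is the distance from the TCP to the grasp point, in mm); y points along the fingers, x is the direction in which the jaws open and shut, and the axes are right-handed (so a half turn about y gives the same grasp; the last joint's range is limited). The gripper opens to 85 mm and grips with 20 to 120 N. Pads are 22 mm wide; open, the fingers measure 114 mm over their backs; the gripper's body (76 mm by 85 mm) begins 54 mm behind the grasp point. The pads swing forward as they close: fully open they stand 13 mm farther back than shut.
Start: joints at [-1.03, 0.385, 0.008, 0, -1.194, -0.259], TCP at [173.819, -600.322, 231.312] pointing down, gripper open.
Joint ranges: [-3.14, 3.14], [-1.21, 2.06], [-1.07, 1.41], [-3.16, 2.05], [-2.99, -0.16], [-3.1, 3.1]. Speed limits (rad/s): [2.79, 2.79, 3.14, 3.14, 3.14, 3.14].

## Interface

Orientations are given as a unit quaternion [x, y, z, w].
In Python, from bench import arm gives the robot as it stands.
- The arm moves only by the shell command python3 -m creep 'ROWS'. ROWS is JSON, a list of rows, each a list of 3 entries, a list of its own where there are three numbers: the shift along the world's x, y, z in mm, then the turn, a rotation vector about the world's x, y, z in rad, then the gripper command: -1 is shut, 1 is fully open, values between are in proportion. In form: [[[dx, dy, dz], [wx, wy, wz], jaw], ...]. A call has 1 to 12 rows; each row is the pose to reach, as a shift and turn from the pose commanded when the call began; what a row does not reach only later rows make up. A row lasts 1/12 s, in which the tool goes at most 41.7 mm and 7.16 degrees, less where a joint would pass 70% of its speed; a pose out of reach is approached as far as the arm can. A call with a gripper value outside its range is refused whole. The fingers move at their own pace and stop on an object; the grip force is fixed at half the most. Time passes only in rows, so rows that repeat a pose let the fingers close. It gives the time, the measured TCP pose, the force and the opening at its end, in the units of the state.
- arm.read_state(): the state, without advancing time (a new reading comes with each control period).
- arm.get_image(name): name is "scene" or "top"; returns (picture, depth): 400x640x3 uint8, red, green, blue; 400x640 float32, mm along the optical axis (not along the pixel's ray), 0 where there is no reading.
- arm.camera_params(name): a dict with "camera_matrix" (3x3 intrinsics, pixels), "extrinsics" (4x4, takes a point from world to camera coordinates). Camera axes: x right, y down, z forward; pixel columns grow to the right and rows downward; lengths in mm; the calibration is good to about 2 mm. A picture is of the moment at which its call begins. camera_params takes no time and is no camera call.
- arm.job_done(): hands the job in, once; it reports no verdict.
The state is a dict: "clock": time; "joints": joint angles; "joint_vel": joint speeds; "joint_efforts": joint torques, N m; "position": TCP position; "ee_rot": TCP orientation; "contact_force": force on the tool from outside, world axes, zero at the start; "wrist_torque": the same for the moment, N m; "gripper_width": finger opening in mm.
Only numpy, scipy, OpenCV 4.12 (cv2) and the standard library are available. Lean on these libraries where they do the work, as an engineer would, in place of code of your own. Each camera call takes 0.05 s, during which the arm holds its last target.

## Task

Take the linchpin (the pin with the wire ring) from the wooden block and push it down from above through the cross hole near the axle's free end until its head rests on the axle: the sprung hub washer usually covers the hole, so set the pin's tip on the axle outside it, slide it inwards pressing the washer back, and feel for the hole with light force, never ramming the pin against axle or hub. Then swing the ring over the end of the axle until it snaps shut below it, let go, and leave the other pin and the things lying on the counter where they are.

Things in the scene. Friction and masses are not known exactly. Their poses are not given: they have to be found in the camera images.
- axle_ref (a point): on the axis of a level 22 mm steel axle, 135 mm up, where its cross hole nominally is; fixed to the vice. Axes: -y along the axle to its free end, +y to wheel and vice, z up. The unpinned bar floats endwise, so the real hole (12.5 mm wide, vertical, right through) lies up to 9 mm to +y or -y of here; it stays put below 60 N. The free end is 23 mm beyond the real hole, its last 3 mm chamfered
- washer_mid (a point): middle of the outer face of the brass thrust washer (32 mm) that ends the wheel's 31 mm hub round the axle; same axes as axle_ref. At rest 1 mm to -y of axle_ref, so it mostly covers part or all of the hole. Hub and wheel slide together up to 20 mm to +y against a rubber seal (0.45 N per mm plus 0.5 N friction) and spring back
- wheel_mid (a point): middle, on the axle's axis, of the outer face of the 120 mm black-tyred trolley wheel, 34 mm wide, 47 mm to +y of the washer's face; turns freely. Behind it a 40 mm square tube is clamped in the blue-grey bench vice, whose jaws rise to 165 mm above the counter
- linchpin_head (a point): middle of the linchpin's yellowish head (16 mm along x, 9 along y, 20 high; grasp it across y). z up along the pin; the ring swings towards -y. From the head's underside, 10 mm below here, a greased 11 mm shank, its nose chamfered 1.5 mm deep to 8.4 mm, runs 36 mm down. Pushed home, the underside rests on the hole's rim, 9 mm above the axle's axis (2 mm below the axle's top). Mass about 70 g
- block_top (a point): middle of the top of a fixed light wooden block, 150 (x) x 52 (y) x 48 mm high, with 13.5 mm holes, 42 mm deep, at x = -48, 0 and +48 mm. The linchpin hangs in one outer hole, its head's underside on the block's top, its axes within 0.12 rad of the block's
- ring (a joint): angle of the linchpin's wire ring (4 mm wire, 50 mm outside) on a pivot along the head's x, 1 mm above the head's middle: 0 = upright, top 48 mm above the pivot; grows towards the head's -y; 1.57 level; 2.99 shut, far side beside the shank's tip. Over-centre spring of about 0.08 Nm: below 1.5 it pulls back to 0, above 1.5 it snaps to 2.99 by itself
- clevis_head (a point): underside of the flat round head (19 mm across, 5 mm thick) of a plain clevis pin in the other outer hole of the block, 96 mm from the linchpin. Bystander
- coil_mid (a point): middle of a cracked black ignition coil, 70 x 42 x 34 mm, on the counter. Bystander
- cap_mid (a point): middle of a red enamel fuel tank cap, 68 mm across, 38 mm high. Bystander
- tacho_mid (a point): middle of a dented aluminium tachometer housing, 90 mm across, 54 mm high. Bystander
- mallet_mid (a point): a point on the handle of a mallet with ash handle and black rubber head, 300 mm long, lying on the counter; its head lies 115 mm to its own +x from here. Bystander
Not all that is in view belongs to the job. There is more than one size of the part that bears linchpin_head; the job needs the smallest.

How it is judged:
By the outcome, as a careful person would: the job done as asked, in the order asked, and still so for the second after the job is handed in, with the robot touching nothing.
It also fails if it takes over 59 s, if anything falls off the work surface, if the arm or the gripper's body presses on something with over 40 N, if the wrist force passes 120 N, or if a joint passes its speed limit or range.

## Working session

There is one attempt and no reset: what is moved stays moved. The work goes in short steps, Python scripts to look and compute and a shell command to move; the robot and the scene stay as the last step left them, time stands still between calls to the robot, and variables do not carry over. Pictures are saved under pics/ and viewed, and the job is handed in when it is done.

```bash
ls; mkdir -p pics
python3 - <<'E'
from bench import arm
import cv2,numpy as np
print(arm.read_state(), arm.hold_point_z)
for n in("scene","top"):
    p,d=arm.get_image(n); cv2.imwrite(f"pics/{n}0.png",p[:,:,::-1]); np.savez(f"{n}0.npz",p=p,d=d,K=arm.camera_params(n)["camera_matrix"],E=arm.camera_params(n)["extrinsics"])
    print(arm.camera_params(n))
E
```

```text
pics
{'clock': 0.0, 'joints': array([-1.03040881e+00,  3.85574795e-01,  6.60349333e-03, -4.92214109e-04,
       -1.19401109e+00, -2.58629635e-01]), 'joint_vel': array([ 0.00134703, -0.00091747,  0.00059996, -0.00122303,  0.00143965,
       -0.00071205]), 'joint_efforts': array([-2.46956319e-03, -3.92290199e+01,  1.88402009e+01,  4.18615401e+00,
       -4.54726804e-03, -3.53360520e-06]), 'position': array([ 173.64352941, -599.7739168 ,  230.20285184]), 'ee_rot': array([ 0.42423567,  0.56565501, -0.5647735 , -0.42554602]), 'contact_force': array([-0.21362225, -0.68294993, -0.3757771 ]), 'wrist_torque': array([ 0.01899045,  0.04148848, -0.0098886 ]), 'gripper_width': 85.59569299704468} 18.700000000000003
{'camera_matrix': array([[450.13117924,   0.        , 316.52092546],
       [  0.        , 450.13117924, 196.88832589],
       [  0.        ,   0.        ,   1.        ]]), 'extrinsics': array([[ 2.60951273e-01,  9.65318187e-01,  8.07657812e-03,
         2.26899028e+01],
       [ 6.66323397e-01, -1.74058575e-01, -7.25063268e-01,
        -3.26259328e+02],
       [-6.98510962e-01,  1.94587796e-01, -6.88634900e-01,
         1.41217128e+03],
       [ 0.00000000e+00,  0.00000000e+00,  0.00000000e+00,
         1.00000000e+00]])}
{'camera_matrix': array([[461.61871221,   0.        , 318.54782656],
       [  0.        , 461.61871221, 196.36732658],
       [  0.        ,   0.        ,   1.        ]]), 'extrinsics': array([[ 1.00833735e-02, -9.99544407e-01,  2.84482637e-02,
        -1.99815378e+02],
       [-9.91658042e-01, -1.36517374e-02, -1.28171596e-01,
         5.66419755e+02],
       [ 1.28501570e-01, -2.69185474e-02, -9.91343905e-01,
         9.27361789e+02],
       [ 0.00000000e+00,  0.00000000e+00,  0.00000000e+00,
         1.00000000e+00]])}
```

View pics/scene0.png

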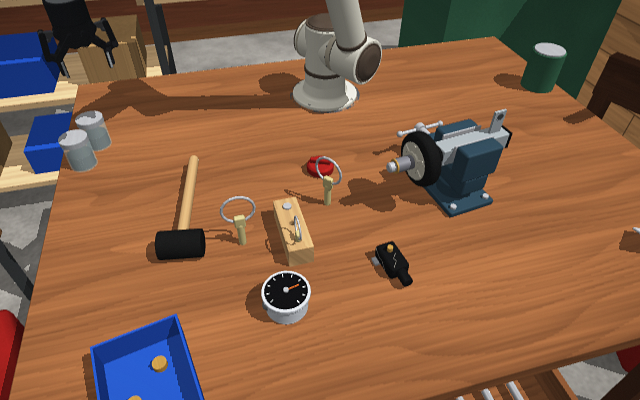

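View pics/top0.png

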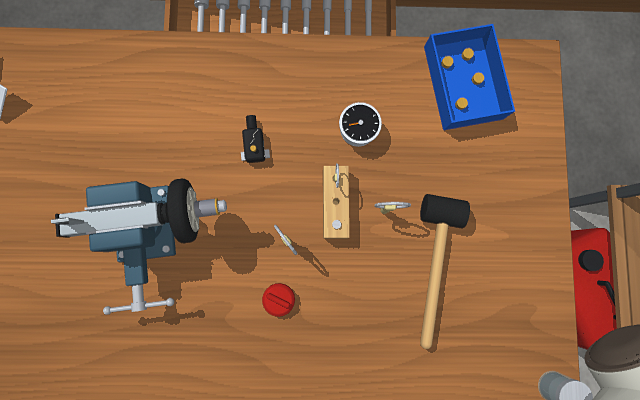

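```bash
cat > h.py <<'E'
import numpy as np,cv2
def load(n): 
    z=np.load(n+".npz"); return z["p"],z["d"],z["K"],z["E"]
def cloud(n):
    p,d,K,E=load(n); v,u=np.mgrid[:400,:640]
    c=np.stack([(u-K[0,2])*d/K[0,0],(v-K[1,2])*d/K[1,1],d],-1)
    w=(c-E[:3,3])@E[:3,:3]; w[d==0]=np.nan
    return p,w
def proj(n,X):
    p,d,K,E=load(n); c=E[:3,:3]@np.array(X,float)+E[:3,3]; q=K@c; return q[:2]/q[2]
def crop(n,u0,v0,u1,v1,f,out):
    p=load(n)[0][v0:v1,u0:u1]; cv2.imwrite("pics/"+out,cv2.resize(p,None,fx=f,fy=f,interpolation=cv2.INTER_CUBIC)[:,:,::-1])
E
python3 - <<'E'
from h import *
a=cv2.resize(load("scene0")[0][150:270,200:360],None,fx=5,fy=5,interpolation=cv2.INTER_CUBIC)
cv2.imwrite("pics/c1.png",a[:,:,::-1])
crop("top0",180,150,440,290,3,"c2.png")
crop("scene0",370,110,530,230,5,"c3.png")
for n in("scene0","top0"):
    p,w=cloud(n)
    pts={"scene0":[(288,206),(294,262),(297,240),(240,228),(327,190),(399,165),(285,290),(327,160)],"top0":[(338,224),(337,201),(338,180),(215,206),(205,206),(392,206),(280,234),(185,210),(150,215)]}[n]
    for u,v in pts: print(n,u,v,w[v,u].round(1))
E
```

```text
scene0 288 206 [ 517.4 -227.5   53.1]
scene0 294 262 [ 634.8 -242.6    9. ]
scene0 297 240 [ 615.4 -230.8   51.9]
scene0 240 228 [ 556.9 -336.5   54.9]
scene0 327 190 [ 484.4 -130.4   47.9]
scene0 399 165 [548.3   3.7 144. ]
scene0 285 290 [ 731.6 -280.2   59.9]
scene0 327 160 [366.7 -96.1  35.9]
top0 338 224 [ 510.3 -233.1   54. ]
top0 337 201 [ 563.  -233.8    9.8]
top0 338 180 [nan nan nan]
top0 215 206 [ 5.338e+02 -4.000e-01  1.517e+02]
top0 205 206 [533.7  18.1 150.3]
top0 392 206 [ 546.1 -339.9   78.9]
top0 280 234 [ 484.9 -119.3  133. ]
top0 185 210 [522.7  45.4 183.6]
top0 150 215 [515.4 114.9 156.4]
```

View pics/c1.png

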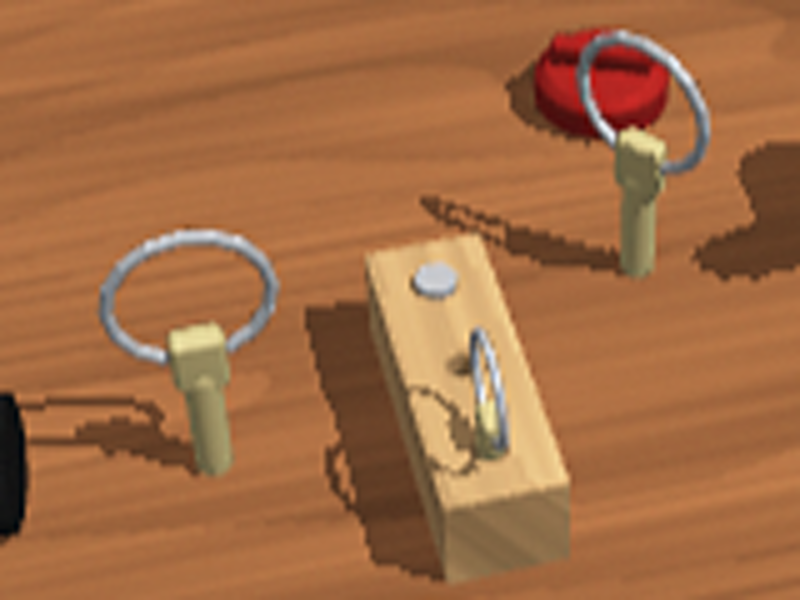

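View pics/c2.png

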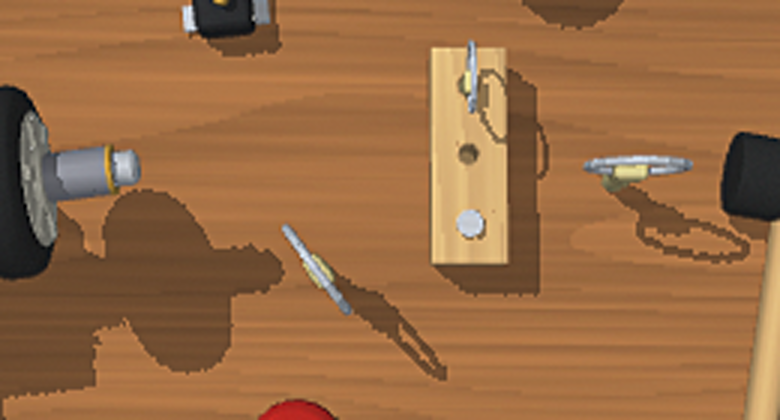

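View pics/c3.png

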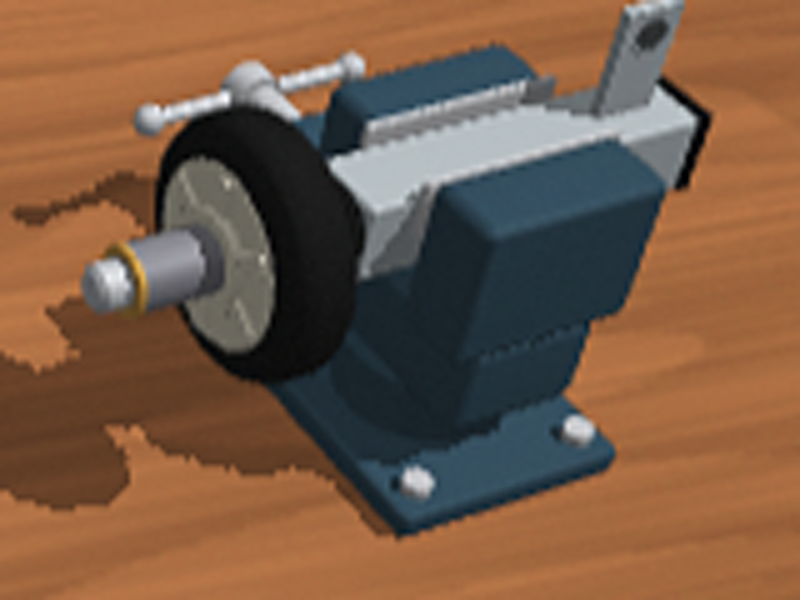

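Run:
```python
from h import *
np.set_printoptions(suppress=True,precision=1)
for n in("top0","scene0"):
    p,w=cloud(n)
    # counter z
    m=(w[...,0]>400)&(w[...,0]<800)&(w[...,1]>-450)&(w[...,1]<100)&(abs(w[...,2])<12)
    print(n,"counter z",np.nanmedian(w[m][:,2]), np.nanstd(w[m][:,2]))
    hsv=cv2.cvtColor(p,cv2.COLOR_RGB2HSV)
    b=(w[...,0]>470)&(w[...,0]<660)&(w[...,1]>-275)&(w[...,1]<-195)
    t=b&(w[...,2]>42)&(w[...,2]<60)
    q=w[t]; r=cv2.minAreaRect(q[:,:2].astype(np.float32)); print("block",len(q),np.median(q[:,2]),r)
    h=b&(w[...,2]>62); v,u=np.where(h); print("pin pts",len(v)); print(np.c_[u,v,w[h]][::max(1,len(v)//25)])
    # axle/hub
    a=(w[...,0]>500)&(w[...,0]<575)&(w[...,1]>-40)&(w[...,1]<35)&(w[...,2]>100)
    v,u=np.where(a); q=w[a]; o=np.argsort(q[:,1]); print("axle",len(v)); print(np.c_[u,v,q,p[a]][o][::max(1,len(v)//60)])
```

```text
top0 counter z 0.8813502982021117 1.8420170085538514
block 1673 48.86276029425217 ((558.0867919921875, -229.223876953125), (148.99436950683594, 52.21449661254883), 1.1755597591400146)
pin pts 83
[[ 336.   164.   627.8 -225.9   91.3]
 [ 337.   165.   624.  -227.3  100.2]
 [ 337.   166.   621.8 -227.3  101.2]
 [ 337.   167.   619.3 -227.1  103.9]
 [ 337.   168.   616.9 -227.   105.9]
 [ 337.   169.   615.  -227.   105.1]
 [ 337.   170.   612.9 -227.   105.8]
 [ 337.   171.   610.5 -226.9  108.1]
 [ 337.   172.   608.1 -226.7  110.4]
 [ 336.   173.   614.  -227.6   66.7]
 [ 335.   174.   611.7 -225.5   68. ]
 [ 338.   174.   604.8 -229.   106.4]
 [ 336.   175.   609.9 -227.6   66.4]
 [ 334.   176.   608.4 -223.8   63. ]
 [ 337.   176.   601.  -227.1  105.2]
 [ 335.   177.   605.7 -225.6   66.4]
 [ 338.   177.   598.8 -229.   106.7]
 [ 336.   178.   603.3 -227.5   68.8]
 [ 334.   179.   602.1 -223.8   62.9]
 [ 337.   179.   595.3 -227.2  104.1]
 [ 336.   180.   598.8 -227.4   70.5]
 [ 336.   181.   597.9 -227.9   63.6]
 [ 336.   182.   595.8 -227.9   63.5]
 [ 336.   183.   593.3 -227.7  
[... 7674 characters left out ...]
541.7  24.3 145.2 162.  161.  170. ]
 [407.  159.  538.9  25.  148.3 152.  151.  161. ]
 [407.  158.  537.4  25.4 149.6 144.  144.  152. ]
 [409.  164.  548.6  26.2 142.3 119.  117.  124. ]
 [409.  165.  548.4  26.8 139.3 107.  107.  113. ]
 [409.  162.  543.8  28.2 143.4 147.  147.  154. ]
 [409.  168.  546.9  29.  129.5  55.   55.   58. ]
 [407.  155.  527.6  29.7 149.3  80.   80.   79. ]
 [410.  163.  545.4  30.  141.6 132.  131.  139. ]
 [410.  159.  541.   30.8 148.6  73.   72.   77. ]
 [411.  165.  547.8  31.9 137.7  61.   61.   64. ]
 [411.  166.  547.   32.8 134.2  59.   59.   62. ]
 [410.  157.  534.6  33.6 148.5  76.   76.   81. ]
 [410.  156.  532.2  34.6 149.1  75.   75.   81. ]]
```

Run:
```python
from h import *
from scipy.optimize import least_squares
from scipy.spatial.transform import Rotation as R
np.set_printoptions(suppress=True,precision=3)
for n in("top0","scene0","both"):
    W=[]
    for c in (["top0","scene0"] if n=="both" else [n]):
        p,w=cloud(c); a=(w[...,0]>505)&(w[...,0]<565)&(w[...,1]>-14)&(w[...,1]<30)&(w[...,2]>124); W.append(w[a])
    q=np.concatenate(W); ax=q[q[:,1]<-5]; hb=q[q[:,1]>4]
    def f(t,zf=None):
        x0,k,z,rh=t
        e=[]
        for s,r in((ax,11),(hb,rh)):
            d=np.hypot((s[:,0]-x0-k*s[:,1])/np.sqrt(1+k*k),s[:,2]-z)-r; e.append(d)
        return np.concatenate(e)
    s=least_squares(f,[535,0,135,14],loss="soft_l1"); print(n,len(ax),len(hb),s.x,np.std(s.fun))
    s=least_squares(lambda t:f([t[0],t[1],135.,t[2]]),[535,0,14],loss="soft_l1"); print("   z fixed",s.x)
from bench import arm
s=arm.read_state(); M=R.from_quat(s["ee_rot"]).as_matrix(); print(M, np.arctan2(M[1,0],M[0,0]))
```

```text
top0 58 237 [534.931  -0.139 136.159  15.221] 1.135442019003992
   z fixed [534.971  -0.135  16.1  ]
scene0 41 161 [537.02   -0.155 134.482  15.437] 1.3648079433141387
   z fixed [537.119  -0.142  15.022]
both 99 398 [535.698  -0.154 135.055  16.011] 1.409785092215399
   z fixed [535.698  -0.155  16.05 ]
[[-0.278 -0.001 -0.961]
 [ 0.961  0.002 -0.278]
 [ 0.002 -1.     0.   ]] 1.8524399228176944
```

```bash
python3 -m creep '[[[40,36,0],[0,0,-0.05],0],[[80,70,0],[0,0,-0.1],-0.35],[[433,372,-60],[0,0,-0.25],-0.35],[[433,372,-60],[0,0,-0.25],-0.35],[[433,372,-60],[0,0,-0.25],-0.35],[[433,372,-60],[0,0,-0.25],-0.35],[[433,372,-60],[0,0,-0.25],-0.35],[[433,372,-60],[0,0,-0.25],-0.35],[[433,372,-60],[0,0,-0.25],-0.35],[[433,372,-60],[0,0,-0.25],-0.35],[[433,372,-60],[0,0,-0.25],-0.35],[[433,372,-60],[0,0,-0.25],-0.35]]'
```

```text
clock: 1.1
position: [549.3, -276.6, 180.2]
ee_rot: [-0.492, -0.508, 0.508, 0.492]
contact_force: [1.0, -1.4, -0.2]
gripper_width: 27.4
```

```bash
python3 -m creep '[[[0,0,0],[0,0,0],-0.35],[[0,0,0],[0,0,0],-0.35]]'
python3 - <<'E'
from bench import arm
from scipy.spatial.transform import Rotation as R
s=arm.read_state(); print(s["position"],s["joints"],R.from_quat(s["ee_rot"]).as_matrix().round(3))
E
```

```text
clock: 1.27
position: [549.3, -276.4, 179.4]
ee_rot: [-0.49, -0.508, 0.509, 0.492]
contact_force: [0.4, -0.2, -0.0]
gripper_width: 27.5
[ 549.34175263 -276.42110297  179.36492727] [-2.03458578e-01  4.08310593e-01 -9.09682933e-02 -3.02753096e-04
 -1.07394233e+00 -1.33188120e+00] [[-0.035 -0.002 -0.999]
 [ 0.999  0.001 -0.035]
 [ 0.001 -1.     0.002]]
```

```bash
python3 -m creep '[[[40,34,0],[0,0,0],-0.35],[[57,48.5,0],[0,0,0],-0.35],[[57,48.5,-30],[0,0,0],-0.35],[[57,48.5,-65],[0,0,0],-0.35],[[57,48.5,-95],[0,0,0],-0.35],[[57,48.5,-95],[0,0,0],-0.35],[[57,48.5,-95],[0,0,0],-0.35]]'
python3 - <<'E'
from bench import arm
import cv2,numpy as np
for n in("scene","top"):
    p,d=arm.get_image(n); np.savez(f"{n}1.npz",p=p,d=d,K=arm.camera_params(n)["camera_matrix"],E=arm.camera_params(n)["extrinsics"])
print(arm.read_state()["position"])
from h import *
a=load("scene1")[0][140:260,220:380];b=load("top1")[0][120:240,260:420]
cv2.imwrite("pics/d1.png",cv2.resize(a,None,fx=5,fy=5,interpolation=cv2.INTER_CUBIC)[:,:,::-1])
cv2.imwrite("pics/d2.png",cv2.resize(b,None,fx=5,fy=5,interpolation=cv2.INTER_CUBIC)[:,:,::-1])
E
```

```text
clock: 1.85
position: [603.7, -230.8, 84.6]
ee_rot: [-0.491, -0.507, 0.509, 0.493]
contact_force: [-0.0, -0.4, 0.4]
gripper_width: 27.8
[ 606.38555641 -231.08950523   88.11763992]
```

View pics/d1.png

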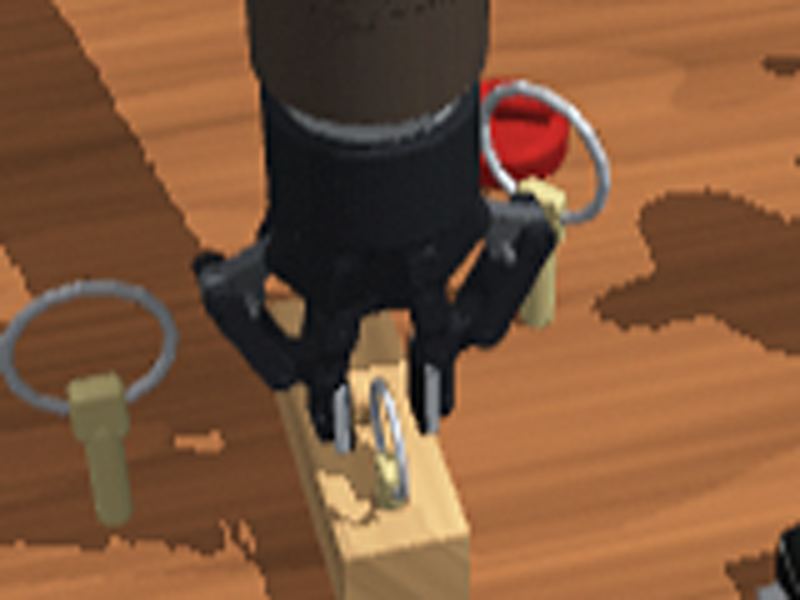

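View pics/d2.png

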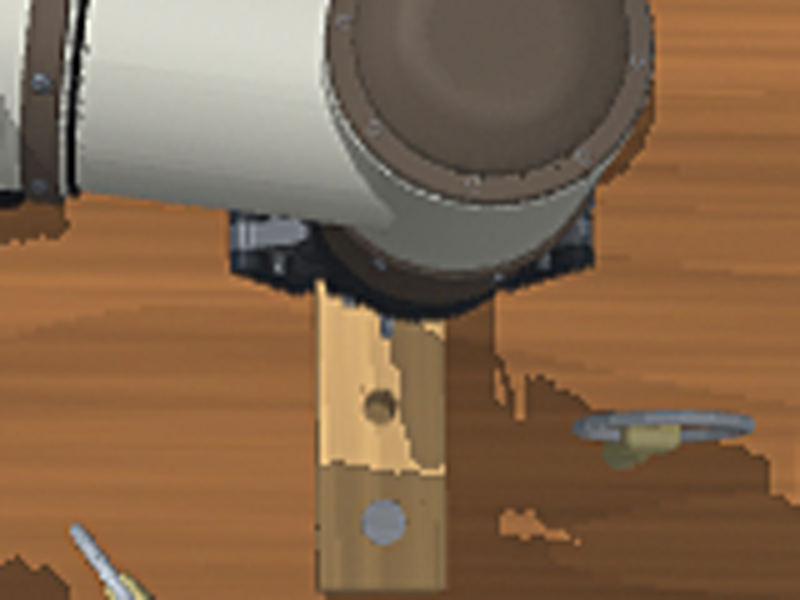

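Run:
```python
from h import *
np.set_printoptions(suppress=True,precision=1)
print(proj("scene1",[606.4,-231.1,88.1]),proj("scene1",[606.4,-231.1-13.8,88.1]),proj("scene1",[606.4,-231.1+13.8,88.1]))
p,w=cloud("scene1")
for r in((214,232,284,294),(210,228,302,312)):
    for v in range(r[0],r[1],2):
        print(v,[f"{w[v,u,0]:.0f},{w[v,u,1]:.0f},{w[v,u,2]:.0f}" for u in range(r[2],r[3],2)])
```

```text
[295.4 224.5] [288.5 225.8] [302.2 223.2]
214 ['617,-254,134', '619,-251,135', '617,-247,132', '537,-228,48', '537,-223,46']
216 ['617,-254,129', '619,-251,130', '616,-247,125', '542,-229,47', '544,-225,48']
218 ['613,-254,119', '612,-250,117', '616,-247,120', '548,-230,47', '550,-226,49']
220 ['612,-254,113', '611,-250,111', '615,-247,114', '553,-231,47', '555,-227,48']
222 ['612,-254,107', '613,-251,107', '613,-247,106', '618,-244,111', '555,-228,41']
224 ['610,-254,99', '613,-251,101', '618,-248,106', '618,-244,105', '553,-227,34']
226 ['613,-255,97', '611,-251,94', '617,-248,100', '615,-244,97', '571,-231,47']
228 ['572,-248,46', '576,-245,49', '616,-248,93', '617,-244,93', '578,-233,48']
230 ['578,-250,47', '577,-245,45', '581,-242,48', '581,-238,47', '583,-234,48']
210 ['602,-216,121', '610,-214,128', '615,-211,132', '616,-208,132', '615,-204,130']
212 ['600,-216,112', '610,-214,122', '617,-212,129', '619,-209,130', '617,-204,126']
214 ['600,-216,107', '615,-215,122', '614,-211,120', '612,-207,116', '612,-203,115']
216 ['602,-216,104', '613,-215,114', '618,-212,119', '612,-207,111', '611,-203,109']
218 ['600,-216,96', '615,-216,111', '614,-211,109', '608,-206,102', '613,-203,106']
220 ['600,-216,90', 'nan,nan,nan', '617,-212,106', '609,-206,97', '610,-203,97']
222 ['568,-209,50', '615,-216,100', '615,-212,99', '612,-207,94', '528,-181,2']
224 ['571,-210,47', '616,-216,95', '615,-212,93', '535,-188,3', '532,-182,-1']
226 ['576,-211,46', '614,-216,88', '580,-203,48', '535,-188,-2', '538,-184,-0']
```

```bash
python3 -m creep '[[[0,0,0],[0,0,0],-0.35],[[0,0,0],[0,0,0],-0.35]]'
```

```text
clock: 2.12
position: [606.4, -230.5, 88.3]
ee_rot: [0.493, 0.509, -0.507, -0.491]
contact_force: [-0.2, -0.5, 0.1]
gripper_width: 27.4
```

```bash
python3 -m creep '[[[0.5,2.5,-8],[0,0,0],-0.35],[[0.5,2.5,-18],[0,0,0],-0.35],[[0.5,2.5,-27],[0,0,0],-0.35],[[0.5,2.5,-31],[0,0,0],-0.35],[[0.5,2.5,-31],[0,0,0],-0.35],[[0.5,2.5,-31],[0,0,0],-0.35],[[0.5,2.5,-31],[0,0,0],-0.35]]'
```

```text
clock: 2.7
position: [606.1, -227.5, 54.8]
ee_rot: [-0.492, -0.508, 0.508, 0.492]
contact_force: [-0.0, 0.4, 0.3]
gripper_width: 27.3
```

```bash
python3 -m creep '[[[0.5,0,1.5],[0,0,0],-0.35],[[0.5,0,1.5],[0,0,0],-0.35],[[0.5,0,1.5],[0,0,0],-1],[[0.5,0,1.5],[0,0,0],-1],[[0.5,0,1.5],[0,0,0],-1],[[0.5,0,1.5],[0,0,0],-1],[[0.5,0,1.5],[0,0,0],-1]]'; python3 -m creep '[[[0,0,0],[0,0,0],-1],[[0,0,0],[0,0,0],-1]]'
```

```text
clock: 3.28
position: [606.6, -227.5, 56.9]
ee_rot: [0.492, 0.508, -0.508, -0.492]
contact_force: [0.3, 0.3, 3.6]
gripper_width: 7.1
clock: 3.45
position: [606.6, -227.5, 56.8]
ee_rot: [0.492, 0.508, -0.508, -0.492]
contact_force: [-0.1, -0.4, 4.9]
gripper_width: 6.5
```

```bash
cat >> h.py <<'E'
def snap(tag,names=("scene","top")):
    from bench import arm
    for n in names:
        p,d=arm.get_image(n); np.savez(f"{n}{tag}.npz",p=p,d=d,K=arm.camera_params(n)["camera_matrix"],E=arm.camera_params(n)["extrinsics"])
E
python3 - <<'E'
from h import *
snap("2",("scene",)); crop("scene2",250,150,350,260,5.4,"e1.png")
E
```

```text
(no output)
```

View pics/e1.png

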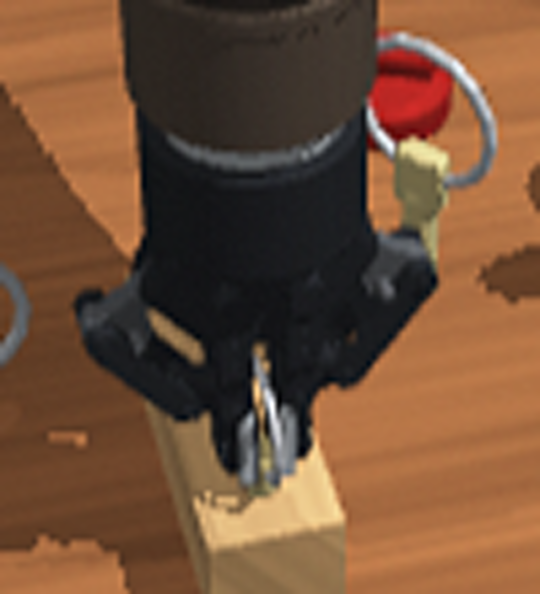

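```bash
python3 -m creep '[[[0,0,4],[0,0,0],-1],[[0,0,12],[0,0,0],-1],[[0,0,25],[0,0,0],-1],[[0,0,45],[0,0,0],-1],[[0,0,70],[0,0,0],-1],[[0,0,100],[0,0,0],-1],[[0,0,130],[0,0,0],-1],[[0,0,140],[0,0,0],-1],[[0,0,140],[0,0,0],-1],[[0,0,140],[0,0,0],-1]]'
python3 - <<'E'
from h import *
snap("3",("scene",)); crop("scene3",230,100,380,250,4,"e2.png")
E
```

```text
clock: 4.33
position: [605.7, -227.0, 195.8]
ee_rot: [0.492, 0.508, -0.508, -0.493]
contact_force: [-0.2, 0.5, -0.8]
gripper_width: 7.0
```

View pics/e2.png

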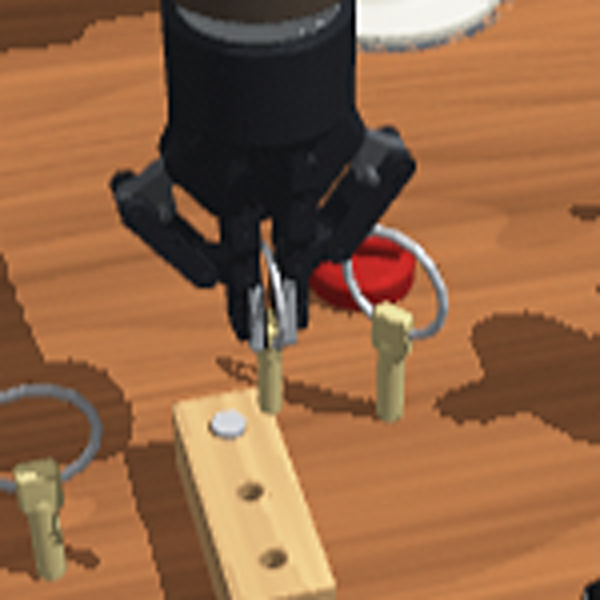

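```bash
python3 -m creep '[[[-10,32,15],[0,0,0.06],-1],[[-22,70,15],[0,0,0.115],-1],[[-34,108,15],[0,0,0.115],-1],[[-46,146,15],[0,0,0.115],-1],[[-58,184,15],[0,0,0.115],-1],[[-65,207,15],[0,0,0.115],-1],[[-68,217,15],[0,0,0.115],-1],[[-68,217,15],[0,0,0.115],-1],[[-68,217,15],[0,0,0.115],-1],[[-68,217,15],[0,0,0.115],-1]]'
python3 - <<'E'
from h import *
snap("4"); crop("scene4",340,80,440,200,5,"f1.png");crop("top4",170,150,290,260,5,"f2.png")
E
```

```text
clock: 5.22
position: [538.2, -11.2, 210.3]
ee_rot: [-0.462, -0.534, 0.536, 0.463]
contact_force: [-0.6, -0.6, -0.9]
gripper_width: 6.9
```

View pics/f1.png

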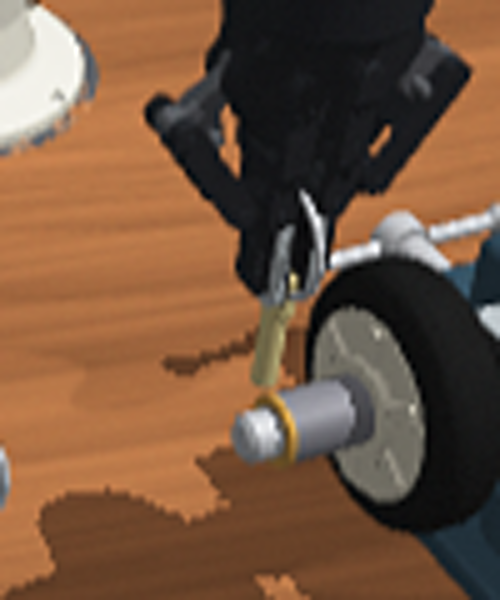

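View pics/f2.png

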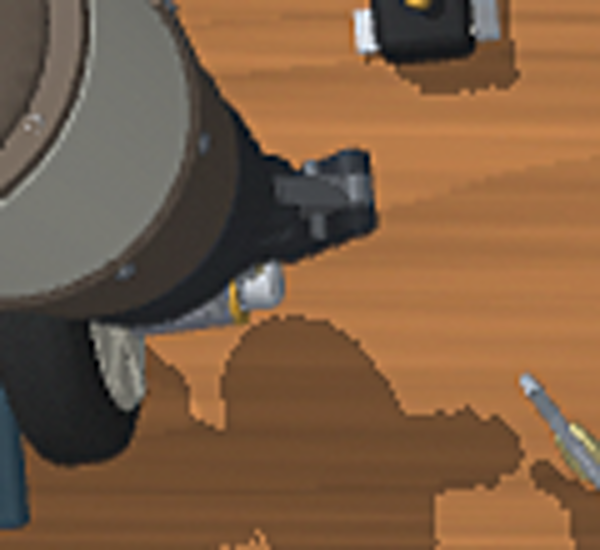

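Run:
```python
from h import *
np.set_printoptions(suppress=True,precision=1)
p,w=cloud("scene4")
for v in range(138,160): print(v,[(f"{w[v,u,0]:.0f},{w[v,u,1]:.0f},{w[v,u,2]:.0f}") for u in range(390,401)])
m=(w[...,0]>515)&(w[...,0]<570)&(abs(w[...,1]+11)<25)&(w[...,2]>158)&(w[...,2]<205)
q=w[m]; 
for z in range(158,205,5):
    s=q[(q[:,2]>=z)&(q[:,2]<z+5)]; print(z,len(s),np.median(s,0) if len(s) else "")
# front surface offset toward camera
E4=load("scene4")[3]; c=-E4[:3,:3].T@E4[:3,3]; print("cam",c)
from bench import arm; print(arm.read_state()["position"])
```

```text
138 ['274,113,-1', '547,-23,217', '547,-21,216', '549,-20,217', '552,-19,219', '552,-17,219', '552,-15,218', '548,-11,215', '551,-10,217', '553,-9,218', '555,-8,219']
139 ['279,111,-0', '542,-20,210', '542,-18,209', '548,-19,214', '550,-18,215', '549,-15,214', '551,-14,215', '547,-10,212', '552,-10,215', '554,-9,216', '556,-8,218']
140 ['282,109,-1', '286,111,1', '546,-19,210', '549,-19,212', '550,-17,213', '551,-16,213', '549,-12,211', '549,-10,211', '546,-7,208', '293,131,2', '286,138,-3']
141 ['285,108,-2', '285,111,-3', '540,-16,203', '542,-15,204', '543,-14,205', '545,-12,205', '549,-12,209', '549,-10,208', '547,-7,206', '294,131,-1', '295,133,0']
142 ['293,105,0', '293,108,-0', '538,-15,199', '543,-15,203', '545,-14,203', '546,-13,204', '548,-11,205', '547,-8,204', '547,-6,203', '303,127,3', '296,133,-2']
143 ['296,104,-0', '296,107,-1', '540,-15,198', '544,-15,201', '545,-14,201', '550,-14,205', '547,-11,202', '541,-5,197', '301,125,-1', '304,126,1', '304,130,0']
144 ['298,103,-3', '304,103,2', '542,-16,197', '544,-15,198', '544,-13,197', '545,-11,198', '547,-10,199', '305,121
[... 2015 characters left out ...]
 '352,90,-3', '352,93,-3', '356,94,-1', '357,96,-0', '362,96,3', '529,9,150', '529,11,149', '528,14,147']
158 ['357,79,-0', '360,81,1', '359,84,-0', '529,-2,148', '528,0,148', '528,3,147', '529,4,148', '532,5,150', '532,8,149', '533,9,150', '535,10,151']
159 ['358,79,-3', '523,-3,141', '527,-3,144', '531,-3,147', '535,-3,151', '535,-0,150', '535,2,150', '534,4,149', '535,6,149', '537,8,150', '538,9,151']
158 0 
163 4 [542.9  -9.8 166.5]
168 9 [544.  -13.7 170.7]
173 14 [544.4 -13.2 174.7]
178 10 [544.2 -12.8 180.6]
183 12 [543.  -12.7 185.2]
188 11 [544.6 -13.6 190.7]
193 12 [543.6 -13.  196.2]
198 8 [544.3 -14.3 200.8]
203 7 [546.5 -13.6 203.9]
cam [1197.9 -353.5  735.7]
[538.4 -11.5 210.6]
```

```bash
python3 -m creep '[[[-1,1,-4],[0,0,0],-1],[[-1,1,-9],[0,0,0],-1],[[-1,1,-13],[0,0,0],-1],[[-1,1,-16],[0,0,0],-1],[[-1,1,-17],[0,0,0],-1],[[-1,1,-17],[0,0,0],-1],[[-1,1,-17],[0,0,0],-1]]'; python3 -m creep '[[[0,0,-0.5],[0,0,0],-1],[[0,0,-1],[0,0,0],-1],[[0,0,-1],[0,0,0],-1]]'
```

```text
clock: 5.9
position: [537.4, -9.4, 194.3]
ee_rot: [-0.462, -0.535, 0.535, 0.462]
contact_force: [-0.2, -0.1, -0.4]
gripper_width: 7.0
clock: 6.15
position: [537.3, -9.4, 193.4]
ee_rot: [0.462, 0.535, -0.535, -0.462]
contact_force: [0.0, -0.1, -0.5]
gripper_width: 6.8
```

```bash
python3 -m creep '[[[0,0,-0.5],[0,0,0],-1],[[0,0,-1],[0,0,0],-1],[[0,0,-1],[0,0,0],-1]]';python3 -m creep '[[[0,0,-0.5],[0,0,0],-1],[[0,0,-0.5],[0,0,0],-1]]';python3 -m creep '[[[0,0,-0.5],[0,0,0],-1],[[0,0,-0.5],[0,0,0],-1]]'
```

```text
clock: 6.4
position: [537.2, -9.4, 192.2]
ee_rot: [-0.462, -0.535, 0.535, 0.462]
contact_force: [0.9, -0.5, -0.8]
gripper_width: 7.0
clock: 6.57
position: [537.3, -9.4, 191.7]
ee_rot: [-0.462, -0.535, 0.535, 0.462]
contact_force: [0.1, 0.3, -1.2]
gripper_width: 7.1
clock: 6.73
position: [537.3, -9.4, 191.2]
ee_rot: [-0.462, -0.535, 0.535, 0.462]
contact_force: [0.9, 0.3, -0.2]
gripper_width: 7.1
```

```bash
for i in 1 2 ; do :; done; python3 -m creep '[[[0,0,-0.5],[0,0,0],-1],[[0,0,-0.5],[0,0,0],-1]]';python3 -m creep '[[[0,0,-0.5],[0,0,0],-1],[[0,0,-0.5],[0,0,0],-1]]'
```

```text
clock: 6.9
position: [537.4, -9.4, 190.8]
ee_rot: [0.462, 0.535, -0.535, -0.462]
contact_force: [0.1, 0.2, -1.3]
gripper_width: 6.7
clock: 7.07
position: [537.5, -9.4, 190.8]
ee_rot: [0.462, 0.536, -0.535, -0.462]
contact_force: [-0.7, 0.0, 2.2]
gripper_width: 7.0
```

```bash
python3 -m creep '[[[-0.15,1,-0.2],[0,0,0],-1],[[-0.3,2,-0.2],[0,0,0],-1],[[-0.45,3,-0.2],[0,0,0],-1],[[-0.6,4,-0.2],[0,0,0],-1],[[-0.6,4,-0.2],[0,0,0],-1]]';python3 -m creep '[[[-0.15,1,0],[0,0,0],-1],[[-0.3,2,0],[0,0,0],-1],[[-0.45,3,0],[0,0,0],-1],[[-0.6,4,0],[0,0,0],-1],[[-0.6,4,0],[0,0,0],-1]]'
```

```text
clock: 7.48
position: [537.2, -5.5, 190.7]
ee_rot: [0.462, 0.536, -0.535, -0.461]
contact_force: [0.5, -2.0, 3.7]
gripper_width: 6.6
clock: 7.9
position: [536.6, -1.7, 190.7]
ee_rot: [0.462, 0.536, -0.535, -0.461]
contact_force: [1.1, -3.6, 5.3]
gripper_width: 6.8
```

```bash
python3 -m creep '[[[-0.15,1,0],[0,0,0],-1],[[-0.3,2,0],[0,0,0],-1],[[-0.3,2,0],[0,0,0],-1]]';python3 -m creep '[[[-0.15,1,0],[0,0,0],-1],[[-0.15,1,0],[0,0,0],-1]]';python3 -m creep '[[[-0.15,1,0],[0,0,0],-1],[[-0.15,1,0],[0,0,0],-1]]';python3 -m creep '[[[-0.15,1,0],[0,0,0],-1],[[-0.15,1,0],[0,0,0],-1]]'
```

```text
clock: 8.15
position: [536.2, 0.3, 190.6]
ee_rot: [0.462, 0.535, -0.535, -0.461]
contact_force: [0.5, -4.1, 4.6]
gripper_width: 7.1
clock: 8.32
position: [536.1, 1.2, 190.6]
ee_rot: [0.462, 0.535, -0.535, -0.461]
contact_force: [1.3, -4.6, 5.9]
gripper_width: 7.0
clock: 8.48
position: [535.9, 2.2, 190.5]
ee_rot: [-0.462, -0.535, 0.535, 0.462]
contact_force: [0.9, -4.1, 5.2]
gripper_width: 6.7
clock: 8.65
position: [535.6, 3.2, 190.3]
ee_rot: [-0.462, -0.535, 0.535, 0.462]
contact_force: [1.9, -4.7, 4.9]
gripper_width: 6.6
```

```bash
python3 -m creep '[[[-0.15,1,0],[0,0,0],-1],[[-0.15,1,0],[0,0,0],-1]]';python3 -m creep '[[[-0.15,1,0],[0,0,0],-1],[[-0.15,1,0],[0,0,0],-1]]'
```

```text
clock: 8.82
position: [535.4, 4.2, 190.2]
ee_rot: [-0.462, -0.535, 0.535, 0.462]
contact_force: [1.2, -4.3, 3.2]
gripper_width: 6.9
clock: 8.98
position: [534.9, 5.2, 189.7]
ee_rot: [-0.462, -0.535, 0.536, 0.462]
contact_force: [2.0, -4.9, 2.2]
gripper_width: 7.0
```

```bash
python3 -m creep '[[[0,0,-0.5],[0,0,0],-1],[[0,0,-1],[0,0,0],-1],[[0,0,-1],[0,0,0],-1]]'
```

```text
clock: 9.23
position: [534.7, 5.4, 188.5]
ee_rot: [-0.462, -0.535, 0.536, 0.462]
contact_force: [1.2, -4.3, 1.5]
gripper_width: 7.1
```

```bash
python3 -m creep '[[[0,0,-0.7],[0,0,0],-1],[[0,0,-1.5],[0,0,0],-1],[[0,0,-1.5],[0,0,0],-1]]';python3 -m creep '[[[0,0,-0.7],[0,0,0],-1],[[0,0,-1.5],[0,0,0],-1],[[0,0,-1.5],[0,0,0],-1]]'
```

```text
clock: 9.48
position: [534.7, 5.6, 187.1]
ee_rot: [-0.462, -0.535, 0.536, 0.462]
contact_force: [1.3, -5.7, 0.3]
gripper_width: 7.2
clock: 9.73
position: [534.8, 5.6, 185.8]
ee_rot: [-0.462, -0.535, 0.535, 0.462]
contact_force: [0.8, -4.1, 1.5]
gripper_width: 7.2
```

```bash
python3 -m creep '[[[0,0,-1.5],[0,0,0],-1],[[0,0,-3],[0,0,0],-1],[[0,0,-4.5],[0,0,0],-1],[[0,0,-6],[0,0,0],-1],[[0,0,-6],[0,0,0],-1]]';python3 -m creep '[[[0,0,-1.5],[0,0,0],-1],[[0,0,-3],[0,0,0],-1],[[0,0,-4.5],[0,0,0],-1],[[0,0,-6],[0,0,0],-1],[[0,0,-6],[0,0,0],-1]]'
```

```text
clock: 10.15
position: [535.0, 5.6, 179.6]
ee_rot: [-0.462, -0.535, 0.535, 0.462]
contact_force: [1.8, -4.9, 0.8]
gripper_width: 6.8
clock: 10.57
position: [534.9, 5.5, 173.6]
ee_rot: [-0.462, -0.535, 0.535, 0.462]
contact_force: [1.1, -5.6, 0.3]
gripper_width: 6.9
```

```bash
python3 -m creep '[[[0,0,-1.5],[0,0,0],-1],[[0,0,-3],[0,0,0],-1],[[0,0,-4.5],[0,0,0],-1],[[0,0,-6],[0,0,0],-1],[[0,0,-7.5],[0,0,0],-1],[[0,0,-9],[0,0,0],-1],[[0,0,-10.5],[0,0,0],-1],[[0,0,-12],[0,0,0],-1],[[0,0,-12],[0,0,0],-1]]';python3 -m creep '[[[0,0,-1],[0,0,0],-1],[[0,0,-2],[0,0,0],-1],[[0,0,-3],[0,0,0],-1],[[0,0,-4],[0,0,0],-1],[[0,0,-4],[0,0,0],-1]]'
python3 - <<'E'
from h import *
snap("5"); crop("scene5",340,80,440,200,5,"g1.png")
E
```

```text
clock: 11.32
position: [534.8, 5.3, 161.5]
ee_rot: [-0.462, -0.535, 0.536, 0.462]
contact_force: [0.7, -6.6, -0.0]
gripper_width: 6.8
clock: 11.73
position: [534.8, 5.2, 157.6]
ee_rot: [-0.462, -0.535, 0.536, 0.462]
contact_force: [1.6, -6.3, 0.9]
gripper_width: 6.8
```

View pics/g1.png

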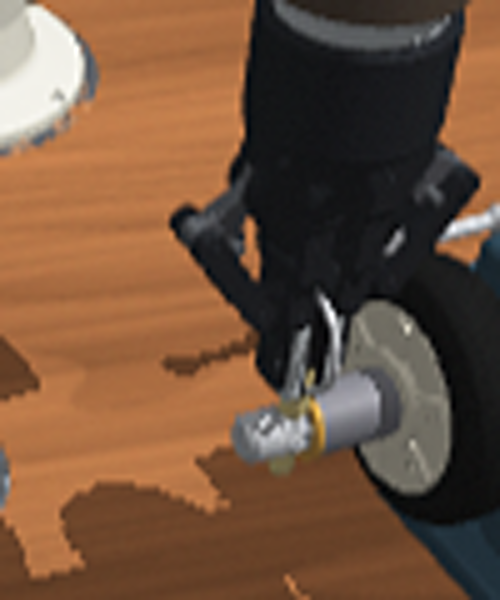

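```bash
python3 -m creep '[[[0,0,-1],[0,0,0],-1],[[0,0,-2],[0,0,0],-1],[[0,0,-3],[0,0,0],-1],[[0,0,-3],[0,0,0],-1]]';python3 -m creep '[[[0,0,-0.5],[0,0,0],-1],[[0,0,-1],[0,0,0],-1],[[0,0,-1],[0,0,0],-1]]';python3 -m creep '[[[0,0,-0.5],[0,0,0],-1],[[0,0,-0.5],[0,0,0],-1]]'
```

```text
clock: 12.17
position: [534.8, 5.2, 154.5]
ee_rot: [-0.462, -0.535, 0.536, 0.462]
contact_force: [1.5, -5.8, -0.5]
gripper_width: 6.9
clock: 12.42
position: [534.8, 5.2, 153.7]
ee_rot: [-0.462, -0.535, 0.536, 0.462]
contact_force: [0.8, -6.9, 1.4]
gripper_width: 6.9
clock: 12.58
position: [534.8, 5.2, 153.2]
ee_rot: [-0.462, -0.535, 0.536, 0.462]
contact_force: [0.6, -6.1, 2.0]
gripper_width: 7.1
```

```bash
python3 -m creep '[[[0,0,-0.5],[0,0,0],-1],[[0,0,-0.5],[0,0,0],-1]]';python3 -m creep '[[[0,0,-0.5],[0,0,0],-1],[[0,0,-0.5],[0,0,0],-1]]';python3 -m creep '[[[0,0,-0.5],[0,0,0],-1],[[0,0,-0.5],[0,0,0],-1]]'
```

```text
clock: 12.75
position: [534.8, 5.2, 152.8]
ee_rot: [-0.462, -0.535, 0.536, 0.462]
contact_force: [-0.1, -6.9, 1.7]
gripper_width: 6.9
clock: 12.92
position: [534.8, 5.2, 152.7]
ee_rot: [-0.462, -0.535, 0.536, 0.462]
contact_force: [0.2, -6.1, 3.9]
gripper_width: 7.1
clock: 13.08
position: [534.9, 5.2, 152.6]
ee_rot: [-0.462, -0.535, 0.536, 0.462]
contact_force: [0.1, -5.6, 5.3]
gripper_width: 6.7
```

```bash
python3 -m creep '[[[0,0,0.5],[0,0,0],-0.6],[[0,0,0.5],[0,0,0],-0.4],[[0,0,0.5],[0,0,0],-0.4],[[0,0,0.5],[0,0,0],-0.4],[[0,0,0.5],[0,0,0],-0.4]]';python3 -m creep '[[[0,0,3],[0,0,0],-0.4],[[0,0,8],[0,0,0],-0.4],[[0,0,18],[0,0,0],-0.4],[[0,0,35],[0,0,0],-0.4],[[0,0,60],[0,0,0],-0.4],[[0,0,75],[0,0,0],-0.4],[[0,0,75],[0,0,0],-0.4],[[0,0,75],[0,0,0],-0.4]]'
python3 - <<'E'
from h import *
snap("6"); crop("scene6",340,80,440,200,5,"g2.png"); crop("top6",170,150,290,260,5,"g3.png")
E
```

```text
clock: 13.5
position: [534.9, 6.1, 152.2]
ee_rot: [0.462, 0.535, -0.535, -0.462]
contact_force: [-0.5, -0.6, 0.1]
gripper_width: 25.5
clock: 14.17
position: [535.6, 5.8, 229.3]
ee_rot: [0.463, 0.536, -0.534, -0.461]
contact_force: [0.7, -0.2, -0.2]
gripper_width: 25.6
```

View pics/g2.png

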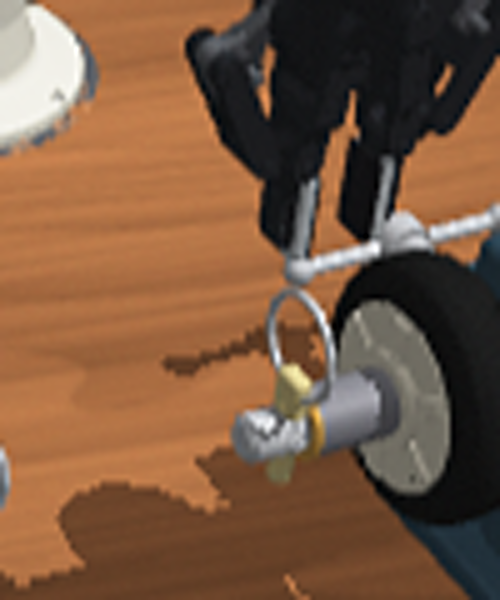

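View pics/g3.png

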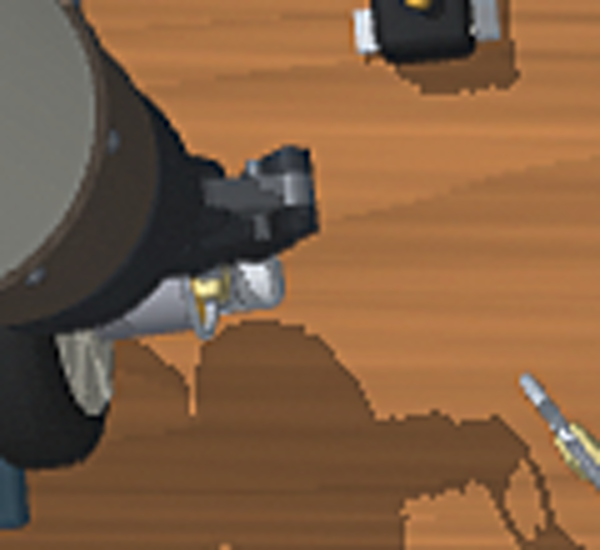

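Run:
```python
from h import *
np.set_printoptions(suppress=True,precision=1)
p,w=cloud("scene6")
for v in range(136,178,2): print(v,[(f"{w[v,u,0]:.0f},{w[v,u,1]:.0f},{w[v,u,2]:.0f}") for u in range(392,410,2)])
```

```text
136 ['264,123,-3', '268,127,-1', '271,132,0', '359,91,70', '364,94,72', '273,149,-2', '272,156,-3', '280,157,2', '278,165,-1']
138 ['276,118,-1', '277,123,-1', '521,2,193', '529,2,199', 'nan,nan,nan', '281,146,-2', '288,148,2', '286,155,-0', '476,54,152']
140 ['286,114,1', '514,1,184', '286,125,-1', '290,130,0', '287,137,-3', '539,6,201', '293,146,0', '291,153,-3', '482,52,152']
142 ['294,111,-0', '516,1,180', '296,121,-0', '295,128,-2', '299,132,-0', '542,5,198', '545,8,199', '300,149,-2', '486,50,149']
144 ['301,107,-1', '516,2,175', '304,118,-1', '303,125,-3', '307,128,-0', '310,133,1', '550,6,199', '476,52,136', '486,51,144']
146 ['308,105,-2', '516,2,170', '312,115,-1', '313,120,-1', '316,124,0', '317,130,0', '550,7,193', '479,51,133', '491,49,142']
148 ['322,99,3', '518,2,165', '320,112,-2', '321,117,-2', '323,122,-1', '325,127,-0', '326,132,-1', '556,9,192', '489,51,135']
150 ['326,98,-1', '520,2,162', '330,107,0', '330,113,-1', '331,118,-1', '333,123,-0', '334,129,-1', '558,8,189', '493,50,133']
152 ['332,96,-3', '337,99,0', '527,3,162', '339,109,-0', '340,114,-0', '341,120,-
[... 844 characters left out ...]
'547,3,140', '547,7,139', '546,12,138', '549,15,140', '550,19,140', '548,25,137']
168 ['549,-12,140', '551,-8,140', '550,-3,139', '545,4,133', '545,9,132', '548,12,134', '550,16,135', '550,20,134', '547,27,130']
170 ['550,-11,135', '549,-6,133', '547,-0,130', '543,6,125', '542,12,123', '548,13,128', '548,17,128', '414,100,1', '416,104,2']
172 ['412,62,1', '538,0,118', '542,3,120', '541,8,118', '417,82,0', '419,87,1', '419,92,-0', '422,96,2', '421,102,-1']
174 ['418,60,-1', '537,2,111', '540,5,112', '421,75,-1', '421,81,-3', '424,85,-1', '428,88,1', '427,95,-1', '428,99,-1']
176 ['nan,nan,nan', '428,61,0', '427,67,-1', '429,72,-1', '431,76,0', '431,82,-1', '433,86,-1', '436,90,1', '438,94,2']
```

```bash
python3 -m creep '[[[-1.5,12,0],[0,0,0],-1],[[-3.5,30,0],[0,0,0],-1],[[-3.5,30,0],[0,0,0],-1],[[-3.5,30,0],[0,0,0],-1],[[-3.5,30,-15],[0,0,0],-1],[[-3.5,30,-32],[0,0,0],-1],[[-3.5,30,-48],[0,0,0],-1],[[-3.5,30,-57],[0,0,0],-1],[[-3.5,30,-57],[0,0,0],-1],[[-3.5,30,-57],[0,0,0],-1]]'
python3 - <<'E'
from h import *
snap("7"); crop("scene7",340,80,440,200,5,"h1.png")
E
```

```text
clock: 15.1
position: [531.6, 35.3, 170.4]
ee_rot: [-0.462, -0.535, 0.536, 0.462]
contact_force: [1.0, -0.7, 1.0]
gripper_width: 0.0
```

View pics/h1.png

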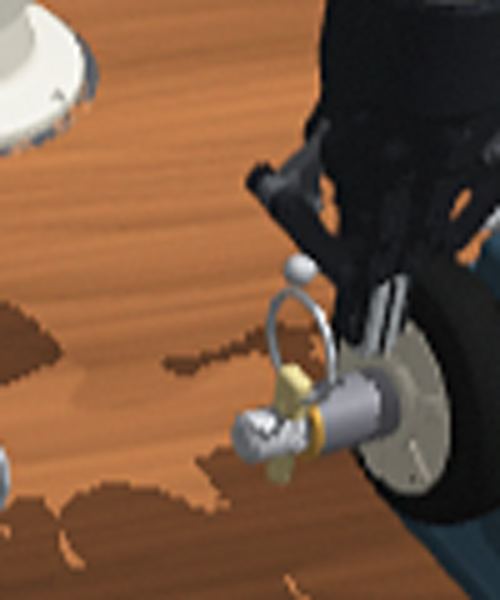

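```bash
python3 -m creep '[[[0.6,-4,0],[0,0,0],-1],[[1.2,-8,0],[0,0,0],-1],[[1.7,-11,0],[0,0,0],-1],[[2,-14,0],[0,0,0],-1],[[2.5,-17,0],[0,0,0],-1],[[3,-20,0],[0,0,0],-1],[[3,-20,0],[0,0,0],-1]]';  python3 - <<'E'
from h import *
snap("8",("scene",)); crop("scene8",340,80,440,200,5,"h2.png")
E
```

```text
clock: 15.78
position: [534.7, 15.3, 170.8]
ee_rot: [0.462, 0.535, -0.535, -0.462]
contact_force: [-0.7, 1.4, 1.7]
gripper_width: -0.2
```

View pics/h2.png

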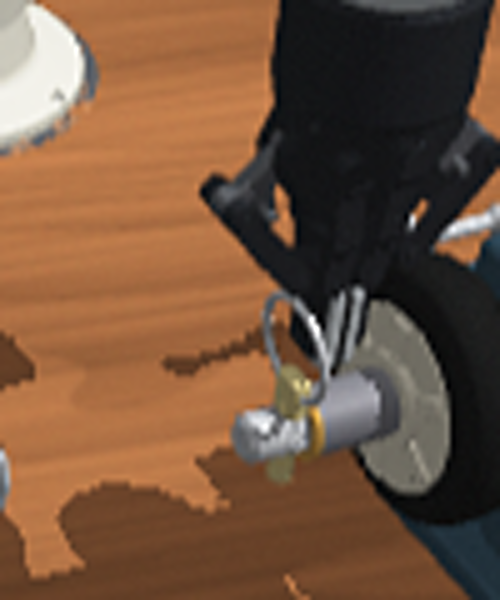

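```bash
python3 -m creep '[[[0.6,-4,0],[0,0,0],-1],[[1.2,-8,0],[0,0,0],-1],[[1.8,-12,0],[0,0,0],-1],[[2.4,-16,0],[0,0,0],-1],[[3,-20,0],[0,0,0],-1],[[3.6,-24,0],[0,0,0],-1],[[4.2,-28,0],[0,0,0],-1],[[4.5,-30,0],[0,0,0],-1],[[4.5,-30,0],[0,0,0],-1]]';  python3 - <<'E'
from h import *
snap("9",("scene",)); crop("scene9",340,80,440,200,5,"h3.png")
E
```

```text
clock: 16.58
position: [538.7, -14.5, 169.9]
ee_rot: [-0.462, -0.535, 0.535, 0.463]
contact_force: [-1.3, 5.3, -4.1]
gripper_width: 0.1
```

View pics/h3.png

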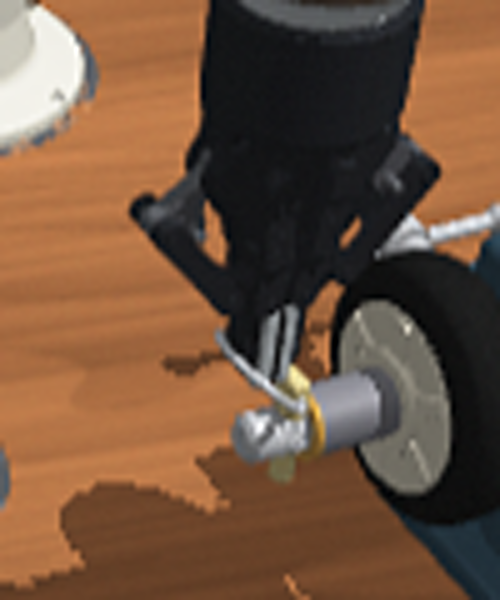

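Run:
```python
from h import *
for n in("scene8","scene9"):
  p,w=cloud(n); print(n)
  for v in range(150,176,2): print(v,[(f"{w[v,u,0]:.0f},{w[v,u,1]:.0f},{w[v,u,2]:.0f}") for u in range(392,406,2)])
```

```text
scene8
150 ['326,98,-1', '521,1,163', '328,108,-1', '332,112,1', '332,118,-0', '545,6,180', '557,4,189']
152 ['337,93,2', '523,1,159', '338,104,1', '335,111,-4', '341,114,0', '341,120,-1', '558,5,185']
154 ['341,92,-2', '346,95,1', '534,0,162', '537,4,164', '537,8,163', '350,116,0', '559,5,181']
156 ['349,89,-2', '351,93,-2', '535,1,158', '540,3,161', '543,5,163', '527,19,148', '561,5,177']
158 ['359,84,0', '360,89,0', '536,1,154', '542,2,158', '544,6,159', '535,15,150', '560,6,171']
160 ['366,81,-0', 'nan,nan,nan', '539,0,151', '543,3,153', '547,5,156', '555,5,162', '540,18,148']
162 ['536,-7,145', '537,-3,144', '539,1,145', '544,3,149', '543,8,147', '545,11,148', '544,16,146']
164 ['543,-10,145', '544,-6,146', '543,-0,143', '543,4,142', '544,8,142', '545,12,142', '547,16,143']
166 ['547,-11,143', '547,-7,143', '548,-3,143', '545,4,139', '544,9,136', '546,12,138', '549,15,139']
168 ['548,-11,139', '548,-7,138', '549,-2,138', '546,4,134', '546,8,133', '549,11,135', '549,16,134']
170 ['549,-11,134', '549,-6,133', '547,-0,130', '542,7,124', '541,12,123', '549,12,129', '547,18,127']
172
[... 806 characters left out ...]

162 ['537,-7,145', '538,-3,145', '540,0,146', '547,1,151', '543,8,147', '544,12,147', '544,17,146']
164 ['543,-10,145', '543,-5,144', '543,-1,143', '542,5,141', '541,10,140', '546,12,143', '548,15,144']
166 ['546,-11,142', '546,-6,141', '546,-1,140', '547,3,140', '546,8,138', '545,13,137', '552,14,142']
168 ['547,-10,137', '549,-7,138', '548,-2,137', '547,3,135', '546,9,133', '548,12,133', '553,14,138']
170 ['549,-11,135', '549,-6,133', '545,1,129', '539,9,122', '541,12,123', '548,13,128', '547,18,127']
172 ['412,63,0', '539,0,118', '543,3,121', '539,9,116', '418,82,1', 'nan,nan,nan', '418,93,-1']
174 ['421,59,2', '538,1,112', '543,3,115', '540,10,112', '422,80,-2', '424,85,-1', '427,89,0']
```

```bash
python3 -m creep '[[[-0.9,6,0],[0,0,0],-1],[[-1.8,12,0],[0,0,0],-1],[[-2.7,18,0],[0,0,0],-1],[[-3.6,24,0],[0,0,0],-1],[[-4.5,31,0],[0,0,0],-1],[[-5.1,35,6],[0,0,0],-1],[[-5.1,35,14],[0,0,0],-1],[[-5.1,35,22],[0,0,0],-1],[[-5.1,35,22],[0,0,0],-1],[[-5.1,35,22],[0,0,0],-1]]'
```

```text
clock: 17.47
position: [534.3, 20.5, 193.5]
ee_rot: [0.462, 0.536, -0.535, -0.462]
contact_force: [-0.1, -0.2, -0.4]
gripper_width: -0.4
```

```bash
python3 -m creep '[[[0.6,-4,0],[0,0,0],-1],[[1.2,-8,0],[0,0,0],-1],[[1.8,-12,0],[0,0,0],-1],[[2.4,-16,0],[0,0,0],-1],[[3,-20,0],[0,0,0],-1],[[3.6,-24,0],[0,0,0],-1],[[4.2,-28,0],[0,0,0],-1],[[4.6,-31,0],[0,0,0],-1],[[4.6,-31,0],[0,0,0],-1]]';  python3 - <<'E'
from h import *
snap("10",("scene",)); crop("scene10",340,80,440,200,5,"h4.png")
E
```

```text
clock: 18.22
position: [538.3, -10.9, 192.1]
ee_rot: [-0.462, -0.535, 0.535, 0.463]
contact_force: [-0.4, 3.0, -1.3]
gripper_width: -0.0
```

View pics/h4.png

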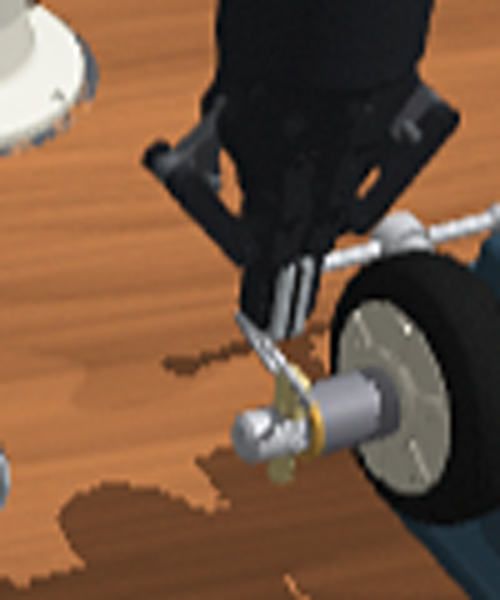

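```bash
python3 -m creep '[[[0.7,-5,0],[0,0,0],-1],[[1.5,-10,-1],[0,0,0],-1],[[2.2,-15,-5],[0,0,0],-1],[[2.9,-20,-10],[0,0,0],-1],[[3.4,-23,-15],[0,0,0],-1],[[3.7,-25,-20],[0,0,0],-1],[[3.9,-26,-25],[0,0,0],-1]]'
```

```text
clock: 18.85
position: [542.4, -37.2, 166.9]
ee_rot: [-0.462, -0.535, 0.535, 0.462]
contact_force: [-0.2, -0.5, -0.0]
gripper_width: -0.1
```

Run:
```python
from h import *
snap("11",("scene",)); crop("scene11",340,80,440,200,5,"h5.png")
```

```text
(no output)
```

View pics/h5.png

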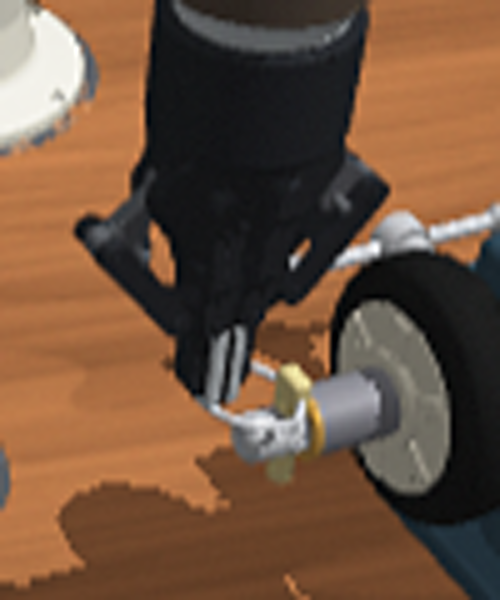

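```bash
python3 -m creep '[[[0,0,-4],[0,0,0],-1],[[0,0,-8],[0,0,0],-1],[[0,0,-12],[0,0,0],-1],[[0,0,-14],[0,0,0],-1],[[0,0,-14],[0,0,0],-1]]'
python3 - <<'E'
from h import *
snap("12",("scene",)); crop("scene12",340,80,440,200,5,"h6.png")
E
```

```text
clock: 19.32
position: [542.0, -36.3, 152.9]
ee_rot: [-0.462, -0.535, 0.536, 0.462]
contact_force: [-0.7, -0.3, 0.0]
gripper_width: -0.3
```

View pics/h6.png

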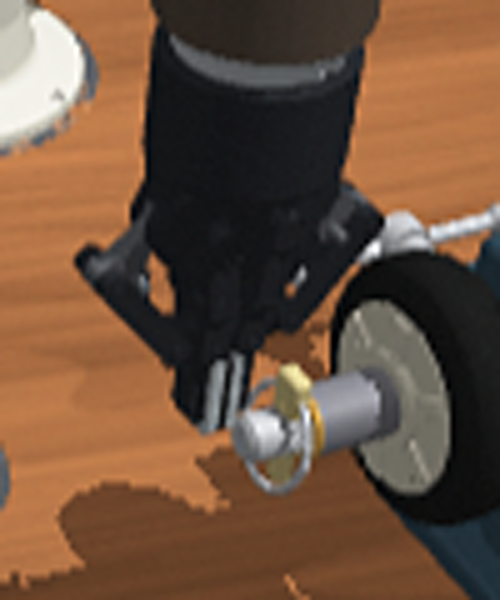

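```bash
python3 -m creep '[[[0,-5,10],[0,0,0],-1],[[0,-15,30],[0,0,0],-1],[[0,-35,60],[0,0,0],-1],[[0,-65,80],[0,0,0],-1],[[0,-100,90],[0,0,0],-1],[[0,-130,100],[0,0,0],-1],[[0,-140,100],[0,0,0],-1],[[0,-140,100],[0,0,0],-1],[[0,-140,100],[0,0,0],-1]]'
python3 - <<'E'
from h import *
snap("13"); crop("scene13",340,100,440,200,6,"i1.png"); crop("top13",170,160,270,250,6,"i2.png")
cv2.imwrite("pics/i3.png",load("scene13")[0][:,:,::-1])
p,w=cloud("scene13")
for v in range(150,180,2): print(v,[(f"{w[v,u,0]:.0f},{w[v,u,1]:.0f},{w[v,u,2]:.0f}") for u in range(388,406,2)])
E
```

```text
clock: 20.12
position: [542.1, -176.7, 253.7]
ee_rot: [0.462, 0.535, -0.535, -0.462]
contact_force: [-0.8, 0.3, 0.2]
gripper_width: -0.1
150 ['324,87,-1', '328,91,2', '326,98,-1', '326,103,-2', '329,108,-0', '331,112,0', '331,119,-1', '332,124,-1', '332,130,-3']
152 ['333,83,0', '332,90,-2', '335,94,-0', '337,99,0', '337,104,-1', '339,109,-0', '339,115,-2', '341,120,-1', '343,125,-0']
154 ['338,81,-2', '341,86,-1', '342,91,-1', '344,96,-0', '536,-1,165', '537,3,164', '538,7,164', '348,117,-2', '351,121,-0']
156 ['348,77,-0', '350,82,1', '520,-1,147', '525,1,150', '535,1,158', '541,2,163', '543,5,163', '526,19,148', '528,23,148']
158 ['355,75,-1', '516,-2,138', '360,84,1', '361,89,1', '535,1,153', '545,0,161', '544,6,159', '536,15,150', '537,18,151']
160 ['362,72,-1', '518,-3,135', '368,80,1', '371,84,2', '538,1,150', '544,2,154', '547,5,156', '542,12,151', '542,17,149']
162 ['534,-15,144', '534,-11,144', '537,-7,145', '541,-5,148', '540,0,146', '543,3,148', '547,5,151', '544,12,147', '541,18,143']
164 ['536,-15,141', '540,-13,144', '542,-9,144', '542,-5,143', '541,0,142', '543,4,143'
[... 215 characters left out ...]
n,nan', '548,-6,138', '547,-1,136', '549,2,137', '546,8,133', '557,7,142', '551,15,136']
170 ['542,-16,130', '548,-15,134', '549,-10,134', '549,-6,133', '546,-0,130', '542,7,125', '543,11,124', '559,7,138', '548,18,127']
172 ['406,55,-3', '532,-6,113', '413,62,1', '540,-1,119', '539,4,118', '542,8,119', '420,81,3', '560,7,134', '420,92,1']
174 ['417,49,1', '419,54,1', '535,-2,110', '541,-1,115', '542,4,115', '422,75,-0', '558,4,128', '428,83,2', '425,90,-1']
176 ['425,46,2', '424,52,-0', '426,57,-0', '547,-3,114', '547,2,114', '558,0,123', '560,4,123', '433,81,0', '434,86,1']
178 ['432,43,2', '430,50,-2', '431,55,-2', '433,60,-1', '436,63,0', '439,67,2', '440,73,1', '438,79,-1', '439,84,-1']
```

View pics/i1.png

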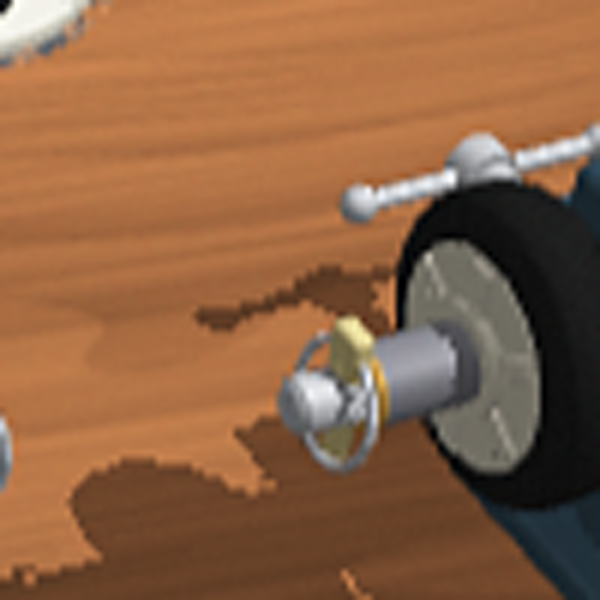

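View pics/i2.png

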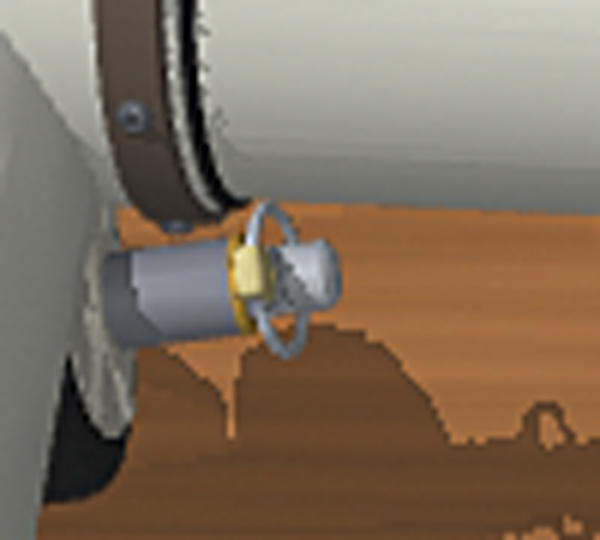

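View pics/i3.png

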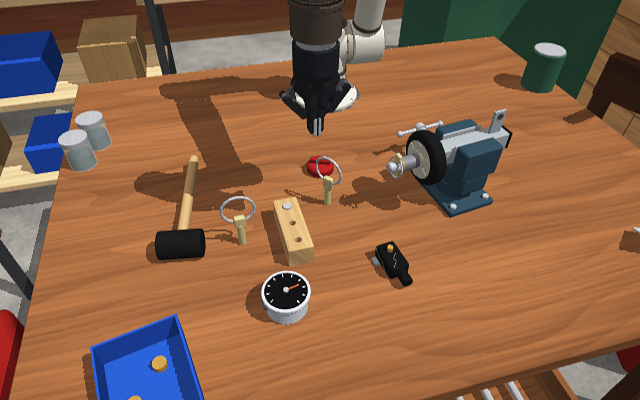

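Run:
```python
from h import *
import math
c=np.array([536,5.0]);a=np.array([.147,-.989])
for th in(2.7,2.85,2.99):
    q=c+a*46*math.sin(th); print(th,proj("scene13",[*q,155+46*math.cos(th)]))
p,w=cloud("scene13")
b,wb=cloud("scene0")
m=(w[...,2]<112)&(w[...,2]>60)&(w[...,0]>515)&(w[...,0]<570)&(abs(w[...,1])<25); print(w[m].round(0))
d=np.abs(load("scene13")[0].astype(int)-load("scene0")[0]).sum(-1)
q=(w[...,2]>5)|(wb[...,2]>5); dd=np.abs(w-wb).max(-1)>8
v,u=np.where(q&dd&(np.arange(400)[:,None]>150)&(d>60)); print(np.unique((u//20*20)*1000+v//20*20,return_counts=True))
```

```text
2.7 [387.36956106 174.77788403]
2.85 [389.86357695 174.88601853]
2.99 [392.33615841 174.63694491]
[[531.  -3. 112.]
 [534.  -4. 112.]
 [535.  -4. 110.]
 [535.  -2. 110.]
 [538.  -1. 112.]
 [539.   3. 112.]
 [537.  -3. 109.]
 [541.  -0. 112.]
 [540.   3. 110.]
 [541.   7. 110.]
 [544.  -3. 112.]
 [546.  -2. 111.]]
(array([280200, 280220, 280240, 300220, 300240, 380140, 380160, 400140,
       400160, 400180, 420140, 420160, 420180, 440140, 440160]), array([ 17,  65,   6,  18,   1,  35,  43,  47, 116,  30,  66, 109,  13,
        26,  37]))
```

```bash
python3 -c "
from bench import arm
print(arm.read_state()['clock'],arm.job_done())"
```

```text
the job is handed in; nothing more can be done
20.2167 None
```

The small linchpin from the block is through the axle's cross hole with its head down on the axle, and its ring is shut below the axle end. I handed the job in at 20.2 s.

- **Insertion:** I set the tip on the axle outside the washer and slid it inwards, pressing the washer back. The tip found the hole at about 5 N, and no reading during insertion went above 7 N. Seating contact came at TCP z 152.7 mm, against a predicted 152.8 mm.
- **Ring:** My first push was too low. The wire rubbed on the fingers and pulled up on the pin with about 4 N, so I backed off. The pin had not lifted. A second push from higher up swung the ring over, and it snapped shut.
- **Last checks:** The head's top is at z ≈ 164 mm, which is the seated height. The ring's far side is beside the shank tip at z ≈ 110 mm, an angle of about 2.97 rad. The robot is clear, with about 0 N at the wrist. Comparing the scene image with the first one, only the block's pin and the axle area (pin, ring, pressed-back washer and wheel) had changed.
- **Disagreement:** The gripper read about 7 mm on the 9 mm head, but the grip held.

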